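# Stow the marble in the push-to-latch tray

## Task

Put the glass marble in the ring cup of the sprung pull-out tray, then press the tray in until the hidden push-push catch takes it, let go, and make sure that it stays in with the marble still in its cup. Press softly, as by one fingertip (never over about 12 N), remember that a further full press lets the tray out again, and leave the other toys where they stand.

Things in the scene. Friction and masses are not known exactly. Their poses are not given: they have to be found in the camera images.
- marble_center (a point): centre of the clear glass marble, a 36 mm ball of about 60 g, at the start resting on a low maple ring foot (28 mm wide outside, 22 mm inside, 10 mm high) in the middle of a thin 50 mm maple square on the table; its centre then is 24 mm above the table
- cup_seat (a point): where the marble's centre rests in the tray's cup, 38 mm above the table; moves with the tray, axes as the tray. The cup is a maple ring 28 mm wide outside, 22 mm inside, 10 mm high on the tray's flat deck; this point is 14 mm above its rim, 24 mm above the deck. The deck is clear for 45 mm to both sides (y) of it; the front board is 57 mm in front of it
- tray_push (a point): centre of the outer face of the tray's upright oak front board: 124 mm wide (y), 42 mm high, top 48 mm and lower edge 6 mm above the table, 10 mm thick. Its x axis points into the bay, the way to push; z up. A spring pushes back with 2 N (out) to 5 N (in), damping 40 N per m/s; the catch adds about 1 N until it trips, and at the hard stop the force rises steeply
- tray (a joint): tray travel into the bay, m: 0 = fully out. A hidden push-push catch trips somewhere from 0.022 to 0.056 (set differently each time, cannot be seen); a hard stop is 3 to 4 mm deeper. Let go past the trip point, the tray backs out to 4 mm short of it and stays latched (0.018 to 0.053); let go earlier, it springs out to 0. A latched tray fully pressed again comes out
- bay: the fixed plywood bay in which the tray runs, 222 mm long (x), 150 mm wide, 45 mm high, its walls 9 mm thick, with an oak cover over the rear 117 mm; origin on the table, 80 mm behind its open front end and midway across; x points to its rear, the way the tray is pushed, z up. The tray's front board stays outside its mouth
- dome: bystander: grey squeeze dome, 72 mm wide, 36 mm high; origin under its centre; leave it alone
- pop_tube: bystander: ribbed purple plastic pop tube standing upright, 33 mm wide, 101 mm high; origin under its centre; leave it alone
- ring_puzzle: bystander: maple ring puzzle, round foot 80 mm wide, a post 67 mm high with rings; origin under its centre; leave it alone
- mirror: bystander: small stainless mirror disc upright in a maple foot 45 x 70 mm, 81 mm high; origin under its centre; leave it alone

How it is judged (in metres and radians):
On the way, in this order (a step that is already met when the one before it is completed fails the run):
1. the marble rests in the cup, let go, while the tray is still out (distance between marble_center and cup_seat below 0.006 m and contact force between the fingers and marble below 0.05 N and value of joint tray below 0.008 m), for 0.2 s.
2. the tray is pressed in by the robot (value of joint tray above 0.017 m and contact force between any of the fingers, the arm and tray above 1 N), for 0.02 s.
At the end, for the whole second after the job is handed in: The robot touches nothing, and the tray by itself stays latched in, at rest, 15 to 54.5 mm from its fully-out position, with the marble's centre within 6 mm of its seat in the cup (value of joint tray between 0.015 and 0.0545 m and linear speed of tray below 0.005 m/s and distance between marble_center and cup_seat below 0.006 m).
It fails at once if the tray is pressed or hit with more than 14 N (contact force between any of the fingers, the arm and tray above 14 N).
It fails at once if a bystander toy is shifted by more than 15 mm (distance of any of dome, pop_tube, ring_puzzle, mirror from where it was at the start of the episode above 0.015 m).
It also fails if it takes over 61 s, if anything falls off the work surface, if the arm or the gripper's body presses on something with over 40 N, if the wrist force passes 120 N, or if a joint passes its speed limit or range.

## Robot

A 6-joint arm with a two-finger parallel gripper is mounted at the origin on the work surface. World frame = base frame: x ahead of the robot, y to its left, z up, the work surface at z = 0. Lengths are in m, angles in degrees, forces in N, time in s.
With the tool pointing down it reaches from about 0.35 to 0.875 m from the base axis. Payload 4.2 kg.
Tool frame: the origin (TCP) lies on the centre line of the jaws, within the pads' length; the fingertips stand 25 mm ahead of it and the grasp point (between the pads) lies 6 mm ahead of it; z points along the fingers, y is the line along which they close (so a half turn about z gives the same grasp; the last joint's range is limited). The gripper opens to 87 mm and grips with 3 to 60 N. Pads are 19 mm wide; open, the fingers measure 117 mm over their backs; the gripper's body (75 mm by 190 mm) begins 51 mm behind the grasp point.
Start: joints at [85.634, 22.042, 0.453, 0, -68.411, -14.817], TCP at [0.205, 0.59, 0.248] pointing down, gripper open.
Joint ranges: [-179.83, 179.83], [-69.29, 118.12], [-61.27, 80.66], [-181.25, 117.63], [-171.15, -9.14], [-177.46, 177.46]. Speed limits (degrees/s): [159.86, 159.86, 180, 180, 180, 180].

## Interface

Orientations are given as a 3x3 rotation matrix whose columns are the frame's x, y, z axes.
In Python, from station import r gives the robot as it stands.
- The arm moves only by the tool move_arm, never from a script. Its argument "series" is a list of rows, each an object with "grip": the opening, from 0 (shut) to 1 (fully open); "xyz": the shift along the tool's x, y, z in mm, a list of three; "angular": the turn, a rotation vector about the tool's x, y, z in rad, a list of three. A call has 1 to 10 rows; each row is the pose to reach, as a shift and turn from the pose commanded when the call began, along the tool's axes at that moment; what a row does not reach only later rows make up. A row lasts 1/10 s, in which the tool goes at most 50 mm and 8.59 degrees, less where a joint would pass 70% of its speed; a pose out of reach is approached as far as the arm can. A call with a gripper value outside its range is refused whole. The fingers move at their own pace and stop on an object; the grip force is fixed at half the most. Time passes only in rows, so rows that repeat a pose let the fingers close. It gives the time, the measured TCP pose, the force, the opening and the grip force at its end, in the units of the state.
- r.sense(): the state, without advancing time (a new reading comes with each control period).
- r.capture(name): name is "scene" or "top"; returns a dict with "img" (420x560x3 uint8, red, green, blue), "camera_matrix" (3x3 intrinsics, pixels), "rvec" (rotation vector, rad) and "tvec" (3), from world to camera coordinates, as OpenCV has them. Camera axes: x right, y down, z forward; pixel columns grow to the right and rows downward; lengths in m; the calibration is good to about 2 mm. A picture is of the moment at which its call begins. There is no depth.
- r.finish_job(): hands the job in; it is judged then, once.
The state is a dict: "time_s": time; "joints": joint angles; "joint_velocities": joint speeds; "effort": joint torques, N m; "tcp_pos": TCP position; "ee_rot": TCP orientation; "wrist_force": force on the tool from outside, world axes, zero at the start; "moment": the same for the moment, N m; "gripper_width": opening from 0.0 (shut) to 1.0 (fully open); "gripper_force": force on a finger pad.
Only numpy, scipy, OpenCV 4.12 (cv2) and the standard library are available. Lean on these libraries where they do the work, as an engineer would, in place of code of your own. Each camera call takes 0.05 s, during which the arm holds its last target. There are 200 camera calls.

## Working session

There is one attempt and no reset: what is moved stays moved. The work goes in short steps, Python scripts to look and compute and a tool call to move; the robot and the scene stay as the last step left them, time stands still between calls to the robot, and variables do not carry over. Pictures are saved under pics/ and viewed, at most 10 in all, crops included, and the job is handed in when it is done.

Besides the shell and the picture viewer there is one more tool, called as name(argument=value, ...), one argument or row to a line, values as JSON. move_arm: Moves the arm, as the interface text tells. Its arguments: {"type":"object","properties":{"series":{"type":"array"}},"required":["series"]}

```bash
mkdir -p pics; cat > h.py <<'E'
import numpy as np, cv2
from station import r
def cap(n,f=None):
    c=r.capture(n)
    if f: cv2.imwrite('pics/'+f,c['img'][:,:,::-1])
    return c
def ray(c,u,v,z):
    K=np.array(c['camera_matrix']);R=cv2.Rodrigues(np.array(c['rvec'],float))[0];t=np.array(c['tvec'],float).ravel()
    p=cv2.undistortPoints(np.array([[[u,v]]],float),K,None)[0,0]
    d=R.T@np.array([p[0],p[1],1]);o=-R.T@t
    return o+d*(z-o[2])/d[2]
def proj(c,P):
    return cv2.projectPoints(np.array(P,float).reshape(-1,3),np.array(c['rvec'],float),np.array(c['tvec'],float),np.array(c['camera_matrix']),None)[0][:,0]
E
python3 - <<'E'
from h import *
a=cap('top','t1.png');b=cap('scene','s1.png')
for c in(a,b):
    R=cv2.Rodrigues(np.array(c['rvec'],float))[0];print(-R.T@np.array(c['tvec']).ravel(),R[2])
s=r.sense();print(s['time_s'],s['tcp_pos'],s['ee_rot'],s['wrist_force'],s['gripper_width'])
E
```

```text
[0.40849696 0.03274709 1.27075649] [ 0.1668033  -0.00713416 -0.98596438]
[ 0.92809948 -0.40010127  0.78287854] [-0.31887761  0.47341313 -0.82109505]
0.1 [0.20518534 0.58983399 0.24658655] [[ 9.44405565e-01 -3.28782335e-01 -5.52588207e-04]
 [-3.28782786e-01 -9.44403721e-01 -1.86871804e-03]
 [ 9.25351203e-05  1.94650920e-03 -9.99998101e-01]] [-0.39696912  0.44872692 -0.16537736] 0.996546432670908
```

View pics/t1.png

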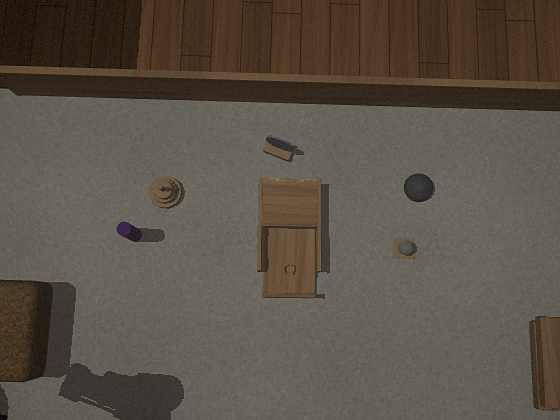

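View pics/s1.png

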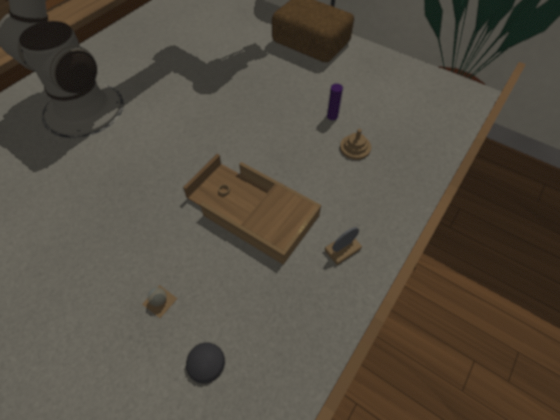

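The top view shows the marble at about (406,248), the cup ring at (290,269), the bay at rows 180–272 and the front board at row ~297. In the scene view the marble is at (157,301), the cup at (224,190) and the board's ends at (187,190) and (218,160). Next I'll enlarge both views to get exact points.

```bash
python3 - <<'E'
from h import *
t=cv2.imread('pics/t1.png');s=cv2.imread('pics/s1.png')
f=lambda im,x,y,w,h,k:cv2.convertScaleAbs(cv2.resize(im[y:y+h,x:x+w],None,fx=k,fy=k,interpolation=cv2.INTER_CUBIC),alpha=1.8)
cv2.imwrite('pics/tc.png',f(t,250,170,180,140,4.4))   # scale 4.4
cv2.imwrite('pics/sc.png',f(s,140,150,190,170,3.5))
E
```

```text
(no output)
```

View pics/tc.png

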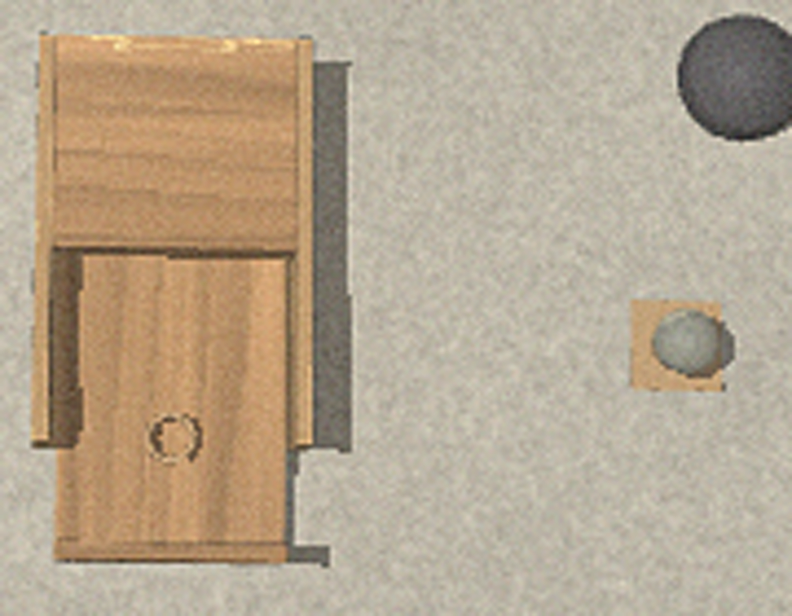

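View pics/sc.png

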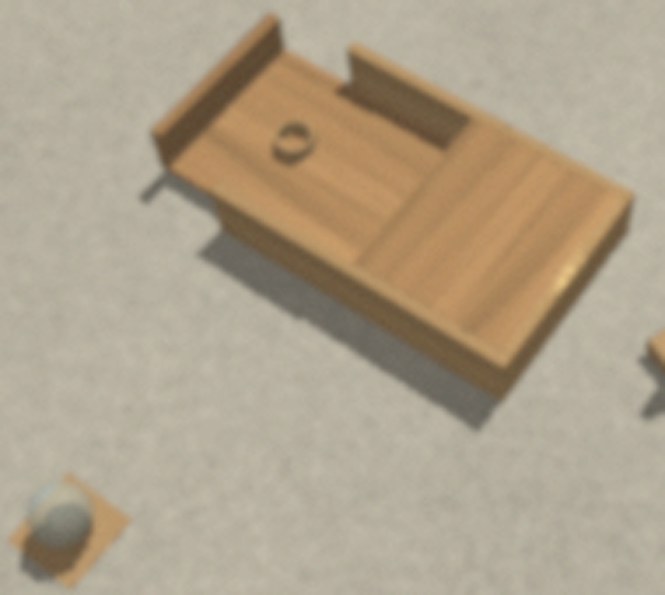

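The crops show the top view (×4.4) with the plate at (631–722, 300–390), the ring centre at (176,438) and the board's top front edge from (55,562) to (286,562). In the scene view (×3.5) the ring is at (294,143), the board's top outer corners are (153,133) and (273,15), and the plate centre is about (70,530).

```bash
python3 - <<'E'
from h import *
a=cap('top');b=cap('scene')
T=lambda u,v,z:ray(a,250+(u+.5)/4.4-.5,170+(v+.5)/4.4-.5,z)
S=lambda u,v,z:ray(b,140+(u+.5)/3.5-.5,150+(v+.5)/3.5-.5,z)
np.set_printoptions(precision=4,suppress=True)
print('plate T',T(676,345,.003),'S',np.mean([S(u,v,.003) for u,v in((70,473),(130,520),(70,588),(10,540))],0))
print('marble S',S(60,515,.024),'T',T(688,344,.024))
print('cup T',T(176,438,.019),'S',S(294,143,.019))
for p in((55,562),(286,562),(55,543)):print('board T',T(*p,.048))
for p in((153,133),(273,15)):print('board S',S(*p,.048))
for p in((33,445),(312,447),(42,36),(312,38)):print('bay T',T(*p,.045))
for p in((631,32),(503,362)):print('bay S rear',S(*p,.045))
for p in((631,300),(722,300),(722,390),(631,390)):print('plate',T(*p,.003))
for p in((742,77),):print('dome',T(*p,.0))
E
```

```text
plate T [ 0.5637 -0.2823  0.003 ] S [ 0.5684 -0.2835  0.003 ]
marble S [ 0.5675 -0.2837  0.024 ] T [ 0.5618 -0.2837  0.024 ]
cup T [ 0.5036 -0.0061  0.019 ] S [ 0.5088 -0.0058  0.019 ]
board T [0.4348 0.0567 0.048 ]
board T [ 0.438  -0.0644  0.048 ]
board T [0.4447 0.0571 0.048 ]
board S [ 0.4455 -0.0665  0.048 ]
board S [0.4443 0.0557 0.048 ]
bay T [0.4959 0.0704 0.045 ]
bay T [ 0.4988 -0.0776  0.045 ]
bay T [0.7188 0.0728 0.045 ]
bay T [ 0.7219 -0.0748  0.045 ]
bay S rear [0.6518 0.1859 0.045 ]
bay S rear [ 0.7221 -0.0727  0.045 ]
plate [ 0.5881 -0.2576  0.003 ]
plate [ 0.5895 -0.3083  0.003 ]
plate [ 0.5394 -0.3074  0.003 ]
plate [ 0.538  -0.2571  0.003 ]
dome [ 0.7177 -0.3226  0.    ]
```

move_arm(
  series=[
    {"grip": 1, "xyz": [314, 353, 0], "angular": [0, 0, -0.35]},
    {"grip": 1, "xyz": [314, 353, 0], "angular": [0, 0, -0.35]},
    {"grip": 1, "xyz": [314, 353, 0], "angular": [0, 0, -0.35]},
    {"grip": 1, "xyz": [314, 353, 0], "angular": [0, 0, -0.35]},
    {"grip": 1, "xyz": [314, 353, 0], "angular": [0, 0, -0.35]},
    {"grip": 1, "xyz": [314, 353, 0], "angular": [0, 0, -0.35]},
    {"grip": 1, "xyz": [314, 353, 0], "angular": [0, 0, -0.35]},
    {"grip": 1, "xyz": [314, 353, 0], "angular": [0, 0, -0.35]},
    {"grip": 1, "xyz": [314, 353, 0], "angular": [0, 0, -0.35]},
    {"grip": 1, "xyz": [314, 353, 0], "angular": [0, 0, -0.35]},
  ],
)

```text
time_s: 1.2
tcp_pos: [0.386, 0.1506, 0.2476]
ee_rot: [[1.0, 0.012, -0.0], [0.012, -1.0, -0.0], [-0.0, 0.0, -1.0]]
wrist_force: [0.7, 0.7, -0.3]
gripper_width: 1.002
gripper_force: 0.0
```

move_arm(
  series=[
    {"grip": 1, "xyz": [175, 438, 118], "angular": [0, 0, 0]},
    {"grip": 1, "xyz": [175, 438, 118], "angular": [0, 0, 0]},
    {"grip": 1, "xyz": [175, 438, 118], "angular": [0, 0, 0]},
    {"grip": 1, "xyz": [175, 438, 118], "angular": [0, 0, 0]},
    {"grip": 1, "xyz": [175, 438, 118], "angular": [0, 0, 0]},
    {"grip": 1, "xyz": [175, 438, 118], "angular": [0, 0, 0]},
    {"grip": 1, "xyz": [175, 438, 118], "angular": [0, 0, 0]},
    {"grip": 1, "xyz": [175, 438, 118], "angular": [0, 0, 0]},
    {"grip": 1, "xyz": [175, 438, 118], "angular": [0, 0, 0]},
    {"grip": 1, "xyz": [175, 438, 118], "angular": [0, 0, 0]},
  ],
)

```text
time_s: 2.2
tcp_pos: [0.5678, -0.2843, 0.128]
ee_rot: [[1.0, 0.013, -0.001], [0.013, -1.0, 0.0], [-0.001, -0.0, -1.0]]
wrist_force: [0.3, 0.7, -0.1]
gripper_width: 0.997
gripper_force: 0.0
```

```bash
python3 - <<'E'
from h import *
b=cap('scene','s2.png');s=r.sense();print(s['time_s'],s['tcp_pos'],s['wrist_force'])
im=cv2.imread('pics/s2.png')[200:350,60:260]
cv2.imwrite('pics/s2c.png',cv2.convertScaleAbs(cv2.resize(im,None,fx=4,fy=4,interpolation=cv2.INTER_CUBIC),alpha=1.8))
p=np.array(s['tcp_pos']);print('tip projected',proj(b,[p+[0,0,-.025],p+[0,-.0435,-.025],p+[0,.0435,-.025]]))
E
```

```text
2.25 [ 0.56887995 -0.28774611  0.12626937] [ 4.22617585 -2.24831147  0.86300167]
tip projected [[145.51040826 282.60284281]
 [127.41315293 301.78323014]
 [162.61117464 264.47858492]]
```

View pics/s2c.png

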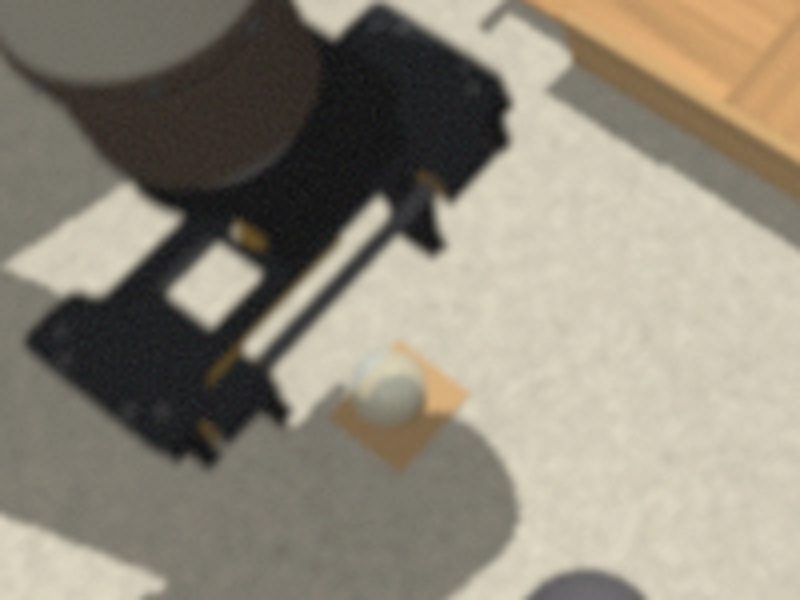

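The crop shows the open jaws straddling the marble at crop (388,388). The projected fingertip midpoint at (342,330) agrees with the picture. I'll descend and let the arm settle.

move_arm(
  series=[
    {"grip": 1, "xyz": [0, 0, 25], "angular": [0, 0, 0]},
    {"grip": 1, "xyz": [0, 0, 50], "angular": [0, 0, 0]},
    {"grip": 1, "xyz": [0, 0, 70], "angular": [0, 0, 0]},
    {"grip": 1, "xyz": [0, 0, 85], "angular": [0, 0, 0]},
    {"grip": 1, "xyz": [0, 0, 93], "angular": [0, 0, 0]},
    {"grip": 1, "xyz": [0, 0, 97], "angular": [0, 0, 0]},
    {"grip": 1, "xyz": [0, 0, 97], "angular": [0, 0, 0]},
    {"grip": 1, "xyz": [0, 0, 97], "angular": [0, 0, 0]},
  ],
)

```text
time_s: 3.05
tcp_pos: [0.5681, -0.2817, 0.0334]
ee_rot: [[1.0, 0.015, 0.001], [0.015, -1.0, -0.0], [0.001, 0.001, -1.0]]
wrist_force: [0.7, 0.5, 0.1]
gripper_width: 1.004
gripper_force: 0.0
```

```bash
python3 - <<'E'
from h import *
b=cap('scene','s3.png');s=r.sense();print(s['time_s'],s['tcp_pos'],s['wrist_force'])
im=cv2.imread('pics/s3.png')[230:330,90:240]
cv2.imwrite('pics/s3c.png',cv2.convertScaleAbs(cv2.resize(im,None,fx=5,fy=5,interpolation=cv2.INTER_CUBIC),alpha=2))
p=np.array(s['tcp_pos']);print('grasp point projected',(proj(b,[p+[0,0,-.008]])-[90,230])*5)
E
```

```text
3.1 [ 0.56820427 -0.28168978  0.03355699] [-0.28579172  0.29445627  0.64623603]
grasp point projected [[337.9143425  329.39147711]]
```

View pics/s3c.png

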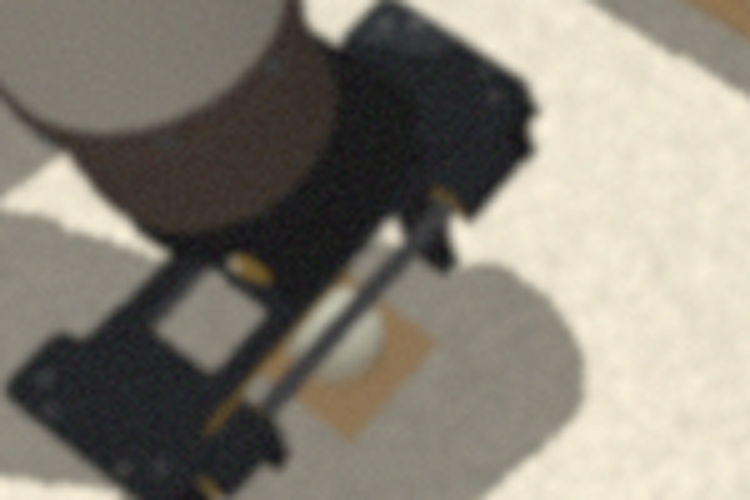

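The marble centre is at about crop (338,332) and the projected grasp point at (338,329), so they are aligned. I'll close the gripper, then lift.

move_arm(
  series=[
    {"grip": 0, "xyz": [0, 0, 0], "angular": [0, 0, 0]},
    {"grip": 0, "xyz": [0, 0, 0], "angular": [0, 0, 0]},
    {"grip": 0, "xyz": [0, 0, 0], "angular": [0, 0, 0]},
    {"grip": 0, "xyz": [0, 0, 0], "angular": [0, 0, 0]},
    {"grip": 0, "xyz": [0, 0, 0], "angular": [0, 0, 0]},
    {"grip": 0, "xyz": [0, 0, 0], "angular": [0, 0, 0]},
    {"grip": 0, "xyz": [0, 0, 0], "angular": [0, 0, 0]},
    {"grip": 0, "xyz": [0, 0, 0], "angular": [0, 0, 0]},
  ],
)

```text
time_s: 3.9
tcp_pos: [0.568, -0.2823, 0.0331]
ee_rot: [[1.0, 0.016, 0.001], [0.016, -1.0, -0.001], [0.001, 0.001, -1.0]]
wrist_force: [-0.3, -1.6, 1.5]
gripper_width: 0.395
gripper_force: 30.0
```

move_arm(
  series=[
    {"grip": 0, "xyz": [0, 0, -20], "angular": [0, 0, 0]},
    {"grip": 0, "xyz": [0, 0, -60], "angular": [0, 0, 0]},
    {"grip": 0, "xyz": [0, 0, -100], "angular": [0, 0, 0]},
    {"grip": 0, "xyz": [-6, -30, -100], "angular": [0, 0, 0]},
    {"grip": 0, "xyz": [-14, -70, -100], "angular": [0, 0, 0]},
    {"grip": 0, "xyz": [-22, -110, -100], "angular": [0, 0, 0]},
    {"grip": 0, "xyz": [-30, -150, -100], "angular": [0, 0, 0]},
    {"grip": 0, "xyz": [-38, -190, -100], "angular": [0, 0, 0]},
    {"grip": 0, "xyz": [-46, -230, -100], "angular": [0, 0, 0]},
    {"grip": 0, "xyz": [-53, -262, -100], "angular": [0, 0, 0]},
  ],
)

```text
time_s: 4.9
tcp_pos: [0.5096, -0.0185, 0.1325]
ee_rot: [[1.0, 0.016, -0.0], [0.016, -1.0, 0.0], [-0.0, -0.0, -1.0]]
wrist_force: [0.4, 0.2, -1.4]
gripper_width: 0.394
gripper_force: 30.0
```

move_arm(
  series=[
    {"grip": 0, "xyz": [-3, -16, 0], "angular": [0, 0, 0]},
    {"grip": 0, "xyz": [-3, -16, 20], "angular": [0, 0, 0]},
    {"grip": 0, "xyz": [-3, -16, 40], "angular": [0, 0, 0]},
    {"grip": 0, "xyz": [-3, -16, 50], "angular": [0, 0, 0]},
    {"grip": 0, "xyz": [-3, -16, 50], "angular": [0, 0, 0]},
    {"grip": 0, "xyz": [-3, -16, 50], "angular": [0, 0, 0]},
    {"grip": 0, "xyz": [-3, -16, 50], "angular": [0, 0, 0]},
  ],
)

```text
time_s: 5.6
tcp_pos: [0.508, -0.0045, 0.0834]
ee_rot: [[1.0, 0.015, 0.002], [0.015, -1.0, 0.0], [0.002, -0.0, -1.0]]
wrist_force: [-0.5, 0.0, -0.2]
gripper_width: 0.399
gripper_force: 30.0
```

```bash
python3 - <<'E'
from h import *
b=cap('scene','s4.png');s=r.sense();print(s['time_s'],s['tcp_pos'],s['wrist_force'],s['gripper_width'])
im=cv2.imread('pics/s4.png')[110:240,150:330]
cv2.imwrite('pics/s4c.png',cv2.convertScaleAbs(cv2.resize(im,None,fx=4.4,fy=4.4,interpolation=cv2.INTER_CUBIC),alpha=2))
p=np.array(s['tcp_pos']);print('grasp pt, cup rim pt at est. cup',(proj(b,[p+[0,0,-.008],[.508,-.006,.019],[p[0],p[1],.019]])-[150,110])*4.4)
E
```

```text
5.65 [ 0.50798064 -0.00447105  0.08341606] [-0.09600873  0.28038932 -1.21917116] 0.39715654644188125
grasp pt, cup rim pt at est. cup [[313.04464495 285.27019333]
 [322.59940005 353.75249698]
 [324.39532958 351.83475175]]
```

View pics/s4c.png

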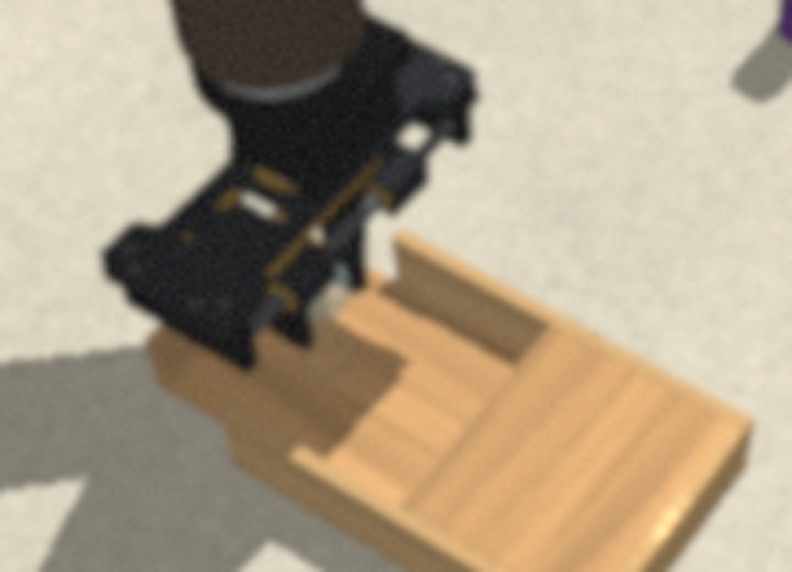

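The marble sits between the fingertips at about crop (328,295), above the cup. I'll lower it.

move_arm(
  series=[
    {"grip": 0, "xyz": [0, 1.5, 12], "angular": [0, 0, 0]},
    {"grip": 0, "xyz": [0, 1.5, 22], "angular": [0, 0, 0]},
    {"grip": 0, "xyz": [0, 1.5, 29], "angular": [0, 0, 0]},
    {"grip": 0, "xyz": [0, 1.5, 33], "angular": [0, 0, 0]},
    {"grip": 0, "xyz": [0, 1.5, 35], "angular": [0, 0, 0]},
    {"grip": 0, "xyz": [0, 1.5, 35], "angular": [0, 0, 0]},
    {"grip": 0, "xyz": [0, 1.5, 35], "angular": [0, 0, 0]},
  ],
)

```text
time_s: 6.35
tcp_pos: [0.5074, -0.0058, 0.0479]
ee_rot: [[1.0, 0.016, 0.0], [0.016, -1.0, -0.0], [0.0, 0.0, -1.0]]
wrist_force: [-2.0, 1.4, 3.6]
gripper_width: 0.396
gripper_force: 30.0
```

The contact force shows the marble is slightly too far toward +x and −y. I'll nudge it and then open gently.

move_arm(
  series=[
    {"grip": 0, "xyz": [-1, -0.7, 0], "angular": [0, 0, 0]},
    {"grip": 0, "xyz": [-1.5, -1, 0], "angular": [0, 0, 0]},
    {"grip": 0, "xyz": [-1.5, -1, 0], "angular": [0, 0, 0]},
    {"grip": 0, "xyz": [-1.5, -1, 0], "angular": [0, 0, 0]},
  ],
)

```text
time_s: 6.75
tcp_pos: [0.5065, -0.0047, 0.0477]
ee_rot: [[1.0, 0.016, 0.002], [0.016, -1.0, 0.0], [0.002, -0.0, -1.0]]
wrist_force: [2.4, 1.0, 1.0]
gripper_width: 0.394
gripper_force: 30.0
```

move_arm(
  series=[
    {"grip": 0.45, "xyz": [0, 0, 0], "angular": [0, 0, 0]},
    {"grip": 0.5, "xyz": [0, 0, 0], "angular": [0, 0, 0]},
    {"grip": 0.6, "xyz": [0, 0, 0], "angular": [0, 0, 0]},
    {"grip": 0.6, "xyz": [0, 0, 0], "angular": [0, 0, 0]},
    {"grip": 0.6, "xyz": [0, 0, 0], "angular": [0, 0, 0]},
    {"grip": 0.6, "xyz": [0, 0, -10], "angular": [0, 0, 0]},
    {"grip": 0.6, "xyz": [0, 0, -30], "angular": [0, 0, 0]},
    {"grip": 0.6, "xyz": [0, 0, -60], "angular": [0, 0, 0]},
    {"grip": 0.6, "xyz": [0, 0, -82], "angular": [0, 0, 0]},
    {"grip": 0.6, "xyz": [0, 0, -82], "angular": [0, 0, 0]},
  ],
)

```text
time_s: 7.75
tcp_pos: [0.5081, -0.0045, 0.1336]
ee_rot: [[1.0, 0.016, 0.008], [0.016, -1.0, 0.002], [0.008, -0.002, -1.0]]
wrist_force: [0.1, -0.2, -0.3]
gripper_width: 0.599
gripper_force: 0.0
```

move_arm(
  series=[
    {"grip": 0, "xyz": [-25, 0, 0], "angular": [0, 0, 0]},
    {"grip": 0, "xyz": [-60, 0, 0], "angular": [0, 0, 0]},
    {"grip": 0, "xyz": [-90, 0, 0], "angular": [0, 0, 0]},
    {"grip": 0, "xyz": [-104, 0, 0], "angular": [0, 0, 0]},
    {"grip": 0, "xyz": [-104, 0, 20], "angular": [0, 0, 0]},
    {"grip": 0, "xyz": [-104, 0, 45], "angular": [0, 0, 0]},
    {"grip": 0, "xyz": [-104, 0, 70], "angular": [0, 0, 0]},
    {"grip": 0, "xyz": [-104, 0, 84], "angular": [0, 0, 0]},
    {"grip": 0, "xyz": [-104, 0, 84], "angular": [0, 0, 0]},
    {"grip": 0, "xyz": [-104, 0, 84], "angular": [0, 0, 0]},
  ],
)

```text
time_s: 8.75
tcp_pos: [0.4018, -0.0066, 0.0456]
ee_rot: [[1.0, 0.015, -0.001], [0.015, -1.0, -0.0], [-0.001, 0.0, -1.0]]
wrist_force: [-0.3, -0.4, 0.4]
gripper_width: 0.006
gripper_force: 0.0
```

```bash
python3 - <<'E'
from h import *
b=cap('scene','s5.png');s=r.sense();print(s['time_s'],s['tcp_pos'],s['wrist_force'],s['gripper_width'])
im=cv2.imread('pics/s5.png')[110:240,150:330]
cv2.imwrite('pics/s5c.png',cv2.convertScaleAbs(cv2.resize(im,None,fx=4.4,fy=4.4,interpolation=cv2.INTER_CUBIC),alpha=2))
p=np.array(s['tcp_pos']);print('seat',(proj(b,[[.508,-.006,.038],p+[.01,0,-.002]])-[150,110])*4.4)
E
```

```text
8.8 [ 0.40223162 -0.00644646  0.04603632] [-0.23811468  0.13698589 -0.6101595 ] 0.0030621408462544156
seat [[318.86961615 332.0880461 ]
 [177.81862042 243.85614373]]
```

View pics/s5c.png

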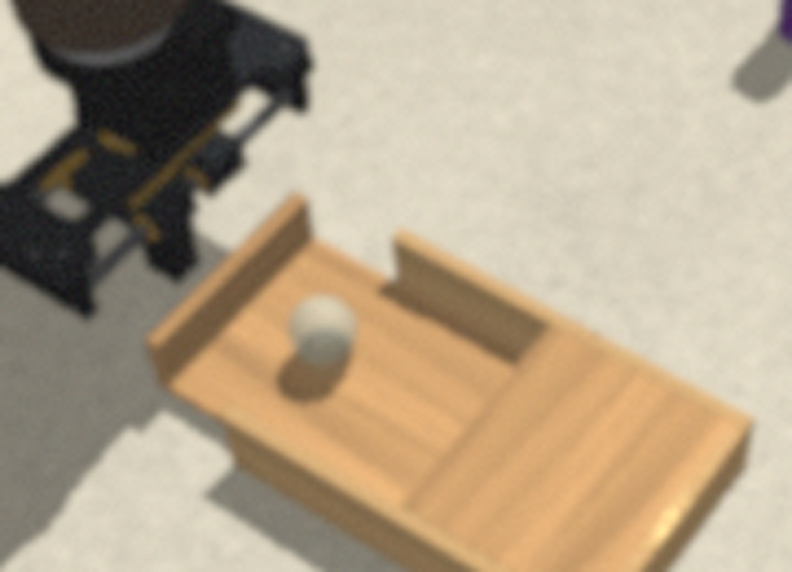

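The marble is at crop (323,330), in the cup: the expected seat is (319,332). The tray is still out. I'll approach the front board.

move_arm(
  series=[
    {"grip": 0, "xyz": [8, 0, 0], "angular": [0, 0, 0]},
    {"grip": 0, "xyz": [14, 0, 0], "angular": [0, 0, 0]},
    {"grip": 0, "xyz": [18, 0, 0], "angular": [0, 0, 0]},
    {"grip": 0, "xyz": [20, 0, 0], "angular": [0, 0, 0]},
    {"grip": 0, "xyz": [22, 0, 0], "angular": [0, 0, 0]},
    {"grip": 0, "xyz": [24, 0, 0], "angular": [0, 0, 0]},
    {"grip": 0, "xyz": [25, 0, 0], "angular": [0, 0, 0]},
    {"grip": 0, "xyz": [25, 0, 0], "angular": [0, 0, 0]},
  ],
)

```text
time_s: 9.6
tcp_pos: [0.4269, -0.0062, 0.0455]
ee_rot: [[1.0, 0.015, -0.0], [0.015, -1.0, -0.0], [-0.0, 0.0, -1.0]]
wrist_force: [-0.4, -0.2, 0.6]
gripper_width: 0.009
gripper_force: 0.0
```

move_arm(
  series=[
    {"grip": 0, "xyz": [1.5, 0, 0], "angular": [0, 0, 0]},
    {"grip": 0, "xyz": [3, 0, 0], "angular": [0, 0, 0]},
    {"grip": 0, "xyz": [4.5, 0, 0], "angular": [0, 0, 0]},
    {"grip": 0, "xyz": [6, 0, 0], "angular": [0, 0, 0]},
    {"grip": 0, "xyz": [6, 0, 0], "angular": [0, 0, 0]},
    {"grip": 0, "xyz": [6, 0, 0], "angular": [0, 0, 0]},
  ],
)

```text
time_s: 10.2
tcp_pos: [0.4324, -0.0064, 0.0453]
ee_rot: [[1.0, 0.015, -0.001], [0.015, -1.0, -0.0], [-0.001, 0.0, -1.0]]
wrist_force: [-2.5, -0.6, -0.4]
gripper_width: 0.006
gripper_force: 1.4
```

move_arm(
  series=[
    {"grip": 0, "xyz": [1.5, 0, 0], "angular": [0, 0, 0]},
    {"grip": 0, "xyz": [3, 0, 0], "angular": [0, 0, 0]},
    {"grip": 0, "xyz": [5, 0, 0], "angular": [0, 0, 0]},
    {"grip": 0, "xyz": [7, 0, 0], "angular": [0, 0, 0]},
    {"grip": 0, "xyz": [9, 0, 0], "angular": [0, 0, 0]},
    {"grip": 0, "xyz": [11, 0, 0], "angular": [0, 0, 0]},
    {"grip": 0, "xyz": [13, 0, 0], "angular": [0, 0, 0]},
    {"grip": 0, "xyz": [14, 0, 0], "angular": [0, 0, 0]},
    {"grip": 0, "xyz": [14, 0, 0], "angular": [0, 0, 0]},
    {"grip": 0, "xyz": [14, 0, 0], "angular": [0, 0, 0]},
  ],
)

```text
time_s: 11.2
tcp_pos: [0.4472, -0.0057, 0.0456]
ee_rot: [[1.0, 0.015, 0.001], [0.015, -1.0, 0.0], [0.001, -0.0, -1.0]]
wrist_force: [-2.4, -1.7, -1.2]
gripper_width: 0.005
gripper_force: 1.6
```

```bash
python3 - <<'E'
from h import *
f=[]
for _ in range(4):
    cap('scene'); f.append(r.sense()['wrist_force'][0])
print(f, r.sense()['tcp_pos'])
E
```

```text
[np.float64(-3.135767142397073), np.float64(-2.825204779729551), np.float64(-3.3584048128978514), np.float64(-3.249674383246198)] [ 0.44722087 -0.00567307  0.04568612]
```

move_arm(
  series=[
    {"grip": 0, "xyz": [1, 0, 0], "angular": [0, 0, 0]},
    {"grip": 0, "xyz": [2, 0, 0], "angular": [0, 0, 0]},
    {"grip": 0, "xyz": [2, 0, 0], "angular": [0, 0, 0]},
    {"grip": 0, "xyz": [2, 0, 0], "angular": [0, 0, 0]},
  ],
)

```text
time_s: 11.8
tcp_pos: [0.4492, -0.0057, 0.0457]
ee_rot: [[1.0, 0.015, 0.001], [0.015, -1.0, 0.0], [0.001, -0.0, -1.0]]
wrist_force: [-2.8, -0.6, -0.0]
gripper_width: 0.009
gripper_force: 1.6
```

move_arm(
  series=[
    {"grip": 0, "xyz": [1, 0, 0], "angular": [0, 0, 0]},
    {"grip": 0, "xyz": [2, 0, 0], "angular": [0, 0, 0]},
    {"grip": 0, "xyz": [2, 0, 0], "angular": [0, 0, 0]},
    {"grip": 0, "xyz": [2, 0, 0], "angular": [0, 0, 0]},
  ],
)

```text
time_s: 12.2
tcp_pos: [0.4512, -0.0057, 0.0457]
ee_rot: [[1.0, 0.015, 0.001], [0.015, -1.0, 0.0], [0.001, -0.0, -1.0]]
wrist_force: [-3.2, 0.2, 0.2]
gripper_width: 0.008
gripper_force: 1.6
```

move_arm(
  series=[
    {"grip": 0, "xyz": [1, 0, 0], "angular": [0, 0, 0]},
    {"grip": 0, "xyz": [2, 0, 0], "angular": [0, 0, 0]},
    {"grip": 0, "xyz": [2, 0, 0], "angular": [0, 0, 0]},
    {"grip": 0, "xyz": [2, 0, 0], "angular": [0, 0, 0]},
  ],
)

```text
time_s: 12.6
tcp_pos: [0.4532, -0.0057, 0.0456]
ee_rot: [[1.0, 0.015, 0.001], [0.015, -1.0, 0.0], [0.001, -0.0, -1.0]]
wrist_force: [-3.5, 1.2, 0.1]
gripper_width: 0.008
gripper_force: 1.7
```

move_arm(
  series=[
    {"grip": 0, "xyz": [1, 0, 0], "angular": [0, 0, 0]},
    {"grip": 0, "xyz": [2, 0, 0], "angular": [0, 0, 0]},
    {"grip": 0, "xyz": [2, 0, 0], "angular": [0, 0, 0]},
    {"grip": 0, "xyz": [2, 0, 0], "angular": [0, 0, 0]},
  ],
)

```text
time_s: 13.0
tcp_pos: [0.4551, -0.0057, 0.0456]
ee_rot: [[1.0, 0.015, 0.001], [0.015, -1.0, 0.0], [0.001, -0.0, -1.0]]
wrist_force: [-3.4, 1.8, 1.1]
gripper_width: 0.007
gripper_force: 1.8
```

move_arm(
  series=[
    {"grip": 0, "xyz": [1, 0, 0], "angular": [0, 0, 0]},
    {"grip": 0, "xyz": [2, 0, 0], "angular": [0, 0, 0]},
    {"grip": 0, "xyz": [2, 0, 0], "angular": [0, 0, 0]},
    {"grip": 0, "xyz": [2, 0, 0], "angular": [0, 0, 0]},
  ],
)

```text
time_s: 13.4
tcp_pos: [0.457, -0.0057, 0.0456]
ee_rot: [[1.0, 0.015, 0.0], [0.015, -1.0, 0.0], [0.0, -0.0, -1.0]]
wrist_force: [-3.5, 2.6, 1.4]
gripper_width: 0.007
gripper_force: 1.9
```

move_arm(
  series=[
    {"grip": 0, "xyz": [1, -0.2, 0], "angular": [0, 0, 0]},
    {"grip": 0, "xyz": [2, -0.2, 0], "angular": [0, 0, 0]},
    {"grip": 0, "xyz": [2, -0.2, 0], "angular": [0, 0, 0]},
    {"grip": 0, "xyz": [2, -0.2, 0], "angular": [0, 0, 0]},
  ],
)

```text
time_s: 13.8
tcp_pos: [0.4589, -0.0056, 0.0455]
ee_rot: [[1.0, 0.015, -0.0], [0.015, -1.0, -0.0], [-0.0, 0.0, -1.0]]
wrist_force: [-4.3, 0.3, 3.0]
gripper_width: 0.003
gripper_force: 2.0
```

move_arm(
  series=[
    {"grip": 0, "xyz": [1, -0.1, 0], "angular": [0, 0, 0]},
    {"grip": 0, "xyz": [2, -0.1, 0], "angular": [0, 0, 0]},
    {"grip": 0, "xyz": [2, -0.1, 0], "angular": [0, 0, 0]},
    {"grip": 0, "xyz": [2, -0.1, 0], "angular": [0, 0, 0]},
  ],
)

```text
time_s: 14.2
tcp_pos: [0.4608, -0.0056, 0.0455]
ee_rot: [[1.0, 0.015, -0.0], [0.015, -1.0, -0.0], [-0.0, 0.0, -1.0]]
wrist_force: [-4.1, -1.4, 2.4]
gripper_width: -0.0
gripper_force: 2.1
```

move_arm(
  series=[
    {"grip": 0, "xyz": [1, 0, 0], "angular": [0, 0, 0]},
    {"grip": 0, "xyz": [2, 0, 0], "angular": [0, 0, 0]},
    {"grip": 0, "xyz": [2, 0, 0], "angular": [0, 0, 0]},
    {"grip": 0, "xyz": [2, 0, 0], "angular": [0, 0, 0]},
  ],
)

```text
time_s: 14.6
tcp_pos: [0.4627, -0.0055, 0.0455]
ee_rot: [[1.0, 0.015, -0.0], [0.015, -1.0, -0.0], [-0.0, 0.0, -1.0]]
wrist_force: [-4.8, -1.8, 2.3]
gripper_width: 0.006
gripper_force: 2.2
```

move_arm(
  series=[
    {"grip": 0, "xyz": [1, 0, 0], "angular": [0, 0, 0]},
    {"grip": 0, "xyz": [2, 0, 0], "angular": [0, 0, 0]},
    {"grip": 0, "xyz": [2, 0, 0], "angular": [0, 0, 0]},
    {"grip": 0, "xyz": [2, 0, 0], "angular": [0, 0, 0]},
  ],
)

```text
time_s: 15.0
tcp_pos: [0.4646, -0.0055, 0.0455]
ee_rot: [[1.0, 0.015, -0.0], [0.015, -1.0, -0.0], [-0.0, 0.0, -1.0]]
wrist_force: [-5.6, -2.1, 2.7]
gripper_width: 0.004
gripper_force: 2.3
```

move_arm(
  series=[
    {"grip": 0, "xyz": [1, 0, 0], "angular": [0, 0, 0]},
    {"grip": 0, "xyz": [1.5, 0, 0], "angular": [0, 0, 0]},
    {"grip": 0, "xyz": [1.5, 0, 0], "angular": [0, 0, 0]},
    {"grip": 0, "xyz": [1.5, 0, 0], "angular": [0, 0, 0]},
  ],
)

```text
time_s: 15.4
tcp_pos: [0.4661, -0.0054, 0.0455]
ee_rot: [[1.0, 0.015, -0.0], [0.015, -1.0, -0.0], [-0.0, 0.0, -1.0]]
wrist_force: [-4.2, -1.1, 2.2]
gripper_width: 0.008
gripper_force: 2.3
```

move_arm(
  series=[
    {"grip": 0, "xyz": [0.5, 0, 0], "angular": [0, 0, 0]},
    {"grip": 0, "xyz": [1, 0, 0], "angular": [0, 0, 0]},
    {"grip": 0, "xyz": [1, 0, 0], "angular": [0, 0, 0]},
    {"grip": 0, "xyz": [1, 0, 0], "angular": [0, 0, 0]},
  ],
)

```text
time_s: 15.8
tcp_pos: [0.4672, -0.0054, 0.0455]
ee_rot: [[1.0, 0.015, -0.0], [0.015, -1.0, -0.0], [-0.0, 0.0, -1.0]]
wrist_force: [-4.6, -2.2, 1.8]
gripper_width: 0.004
gripper_force: 2.2
```

```bash
python3 - <<'E'
from h import *
f=[]
for _ in range(6):
    cap('scene'); s=r.sense(); f.append([*s['wrist_force'],s['gripper_force']])
print(np.round(f,2))
E
```

```text
[[-4.3  -3.7   2.79  2.16]
 [-5.54 -2.35  2.22  2.15]
 [-3.81 -2.63  1.8   2.14]
 [-4.51 -3.02  1.94  2.14]
 [-4.78 -2.84  2.3   2.13]
 [-3.82 -2.89  1.69  2.13]]
```

move_arm(
  series=[
    {"grip": 0, "xyz": [0.7, 0.1, 0], "angular": [0, 0, 0]},
    {"grip": 0, "xyz": [1.5, 0.1, 0], "angular": [0, 0, 0]},
    {"grip": 0, "xyz": [1.5, 0.1, 0], "angular": [0, 0, 0]},
    {"grip": 0, "xyz": [1.5, 0.1, 0], "angular": [0, 0, 0]},
  ],
)

```text
time_s: 16.5
tcp_pos: [0.4689, -0.0054, 0.0455]
ee_rot: [[1.0, 0.015, 0.0], [0.015, -1.0, -0.0], [0.0, 0.0, -1.0]]
wrist_force: [-4.6, -2.1, 1.5]
gripper_width: 0.007
gripper_force: 2.0
```

```bash
cat > f.py <<'E'
from h import *
f=[]
for _ in range(8):
    cap('scene'); s=r.sense(); f.append([*s['wrist_force'],s['gripper_force']])
print(np.mean(f,0).round(2),s['tcp_pos'])
E
python3 f.py
```

```text
[-3.92 -2.55  0.66  1.86] [ 0.46888792 -0.00534838  0.04551984]
```

move_arm(
  series=[
    {"grip": 0, "xyz": [0.4, 0, 0], "angular": [0, 0, 0]},
    {"grip": 0, "xyz": [0.8, 0, 0], "angular": [0, 0, 0]},
    {"grip": 0, "xyz": [0.8, 0, 0], "angular": [0, 0, 0]},
  ],
)

```text
time_s: 17.2
tcp_pos: [0.4696, -0.0053, 0.0455]
ee_rot: [[1.0, 0.015, -0.0], [0.015, -1.0, -0.0], [-0.0, 0.0, -1.0]]
wrist_force: [-3.8, -3.4, 0.7]
gripper_width: 0.005
gripper_force: 2.0
```

```bash
python3 f.py
```

```text
[-3.72 -2.72  0.32  1.93] [ 0.46962185 -0.00535409  0.04551334]
```

move_arm(
  series=[
    {"grip": 0, "xyz": [0.4, 0, 0], "angular": [0, 0, 0]},
    {"grip": 0, "xyz": [0.8, 0, 0], "angular": [0, 0, 0]},
    {"grip": 0, "xyz": [0.8, 0, 0], "angular": [0, 0, 0]},
  ],
)

```text
time_s: 17.9
tcp_pos: [0.4704, -0.0054, 0.0455]
ee_rot: [[1.0, 0.015, -0.0], [0.015, -1.0, -0.0], [-0.0, 0.0, -1.0]]
wrist_force: [-4.5, -2.0, 0.2]
gripper_width: 0.005
gripper_force: 2.1
```

```bash
python3 f.py
```

```text
[-4.09 -2.03  0.12  2.12] [ 0.47033911 -0.00534677  0.04551974]
```

move_arm(
  series=[
    {"grip": 0, "xyz": [-1, 0, 0], "angular": [0, 0, 0]},
    {"grip": 0, "xyz": [-2, 0, 0], "angular": [0, 0, 0]},
    {"grip": 0, "xyz": [-3.5, 0, 0], "angular": [0, 0, 0]},
    {"grip": 0, "xyz": [-5, 0, 0], "angular": [0, 0, 0]},
    {"grip": 0, "xyz": [-6.5, 0, 0], "angular": [0, 0, 0]},
    {"grip": 0, "xyz": [-8, 0, 0], "angular": [0, 0, 0]},
    {"grip": 0, "xyz": [-9.5, 0, 0], "angular": [0, 0, 0]},
    {"grip": 0, "xyz": [-11, 0, 0], "angular": [0, 0, 0]},
    {"grip": 0, "xyz": [-12, 0, 0], "angular": [0, 0, 0]},
    {"grip": 0, "xyz": [-12, 0, 0], "angular": [0, 0, 0]},
  ],
)

```text
time_s: 19.3
tcp_pos: [0.4585, -0.0054, 0.0456]
ee_rot: [[1.0, 0.015, 0.0], [0.015, -1.0, 0.0], [0.0, -0.0, -1.0]]
wrist_force: [-0.1, 0.0, -0.5]
gripper_width: 0.003
gripper_force: 0.0
```

```bash
python3 f.py
```

```text
[-0.07  0.17 -0.2   0.  ] [ 0.45844723 -0.00552801  0.04552557]
```

Contact force is now zero, so the tray is latched. I'll back off and check.

move_arm(
  series=[
    {"grip": 0, "xyz": [-10, 0, 0], "angular": [0, 0, 0]},
    {"grip": 0, "xyz": [-25, 0, 0], "angular": [0, 0, 0]},
    {"grip": 0, "xyz": [-45, 0, 0], "angular": [0, 0, 0]},
    {"grip": 0, "xyz": [-55, 0, 0], "angular": [0, 0, 0]},
    {"grip": 0, "xyz": [-55, 0, -20], "angular": [0, 0, 0]},
    {"grip": 0, "xyz": [-55, 0, -50], "angular": [0, 0, 0]},
    {"grip": 0, "xyz": [-55, 0, -80], "angular": [0, 0, 0]},
    {"grip": 0, "xyz": [-55, 0, -80], "angular": [0, 0, 0]},
    {"grip": 0, "xyz": [-55, 0, -80], "angular": [0, 0, 0]},
  ],
)

```text
time_s: 20.6
tcp_pos: [0.4034, -0.0062, 0.126]
ee_rot: [[1.0, 0.015, 0.002], [0.015, -1.0, 0.001], [0.002, -0.001, -1.0]]
wrist_force: [0.2, -1.1, -0.8]
gripper_width: 0.007
gripper_force: 0.0
```

```bash
python3 - <<'E'
from h import *
b=cap('scene','s6.png');s=r.sense();print(s['time_s'],s['tcp_pos'],s['wrist_force'])
im=cv2.imread('pics/s6.png')[110:240,150:330]
cv2.imwrite('pics/s6c.png',cv2.convertScaleAbs(cv2.resize(im,None,fx=4.4,fy=4.4,interpolation=cv2.INTER_CUBIC),alpha=2))
print('seat at travel .03,.035,.04',(proj(b,[[.508+d,-.0055,.038] for d in(.03,.035,.04)])-[150,110])*4.4)
E
```

```text
20.65 [ 0.40276348 -0.00645802  0.12517482] [ 0.55572765  0.1698733  -0.32306882]
seat at travel .03,.035,.04 [[364.77727588 358.09597256]
 [372.41871046 362.58888414]
 [380.08664134 367.09737467]]
```

View pics/s6c.png

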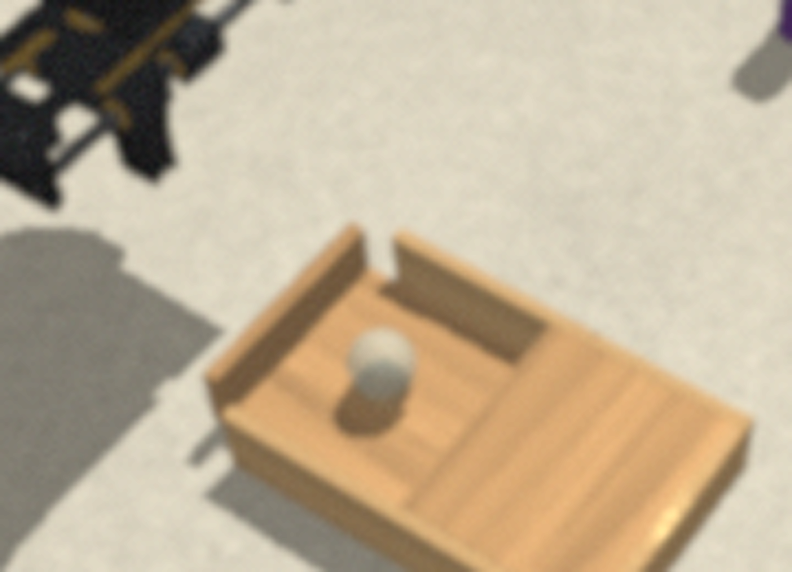

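The tray is latched at about 37 mm. The marble is in its cup at crop (382,364), the same place relative to the front board as before.

```bash
python3 -c "
from station import r
print(r.finish_job())"
```

```text
the job is handed in; nothing more can be done
None
```

I handed the job in with the marble in the cup and the tray latched about 37 mm in (last camera check); readings never passed about 6 N, the robot is clear and no other toy was touched, but the hand-in gave no verdict.

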